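# Turn the divider leaf of the stock-record folder

### The job

Flip the red divider leaf of the open stock-record folder over the spine, so that it lies fully flat on the other side. Just push it over and press it down with the fingertips, without slamming it; do not pick up or shift the folder, and leave the tin, the jar and the calculator where they stand.

Things in the scene. Friction and masses are not known exactly. Their poses are not given: they have to be found in the camera images.
- folder: Blue ring folder, open and loose on the counter, 0.95 kg. Origin: centre of its underside. x runs along the spine (230 mm), y across it, z up. Covers reach y = +-172 mm, 4 mm thick; white sheets on each from |y| = 16 to 144, top at height 18. Steel ring arches at x = +-70 rise to height 33. The leaf's hinge line runs along x at y = 0, height 22 mm.
- leaf (a joint): Hinge of the stiff red plastic divider leaf, rad. 0 = flat on the folder's -y side, pi/2 = upright, pi (end stop) = flat on the +y side. Starts at 0.4 to 0.9. The hinge is tight: friction of 0.1 N m holds the leaf at any angle, it does not fall by itself; 1 to 2 N at its free edge moves it. At value q the tab's edge is at folder y = -145 cos q, height 22 + 145 sin q (mm).
- leaf_tab (a point): Middle of the outer edge of the leaf's yellow index tab, mid-thickness, 145 mm from the hinge line, at folder x = 0. Tab: 70 mm along the spine. Red leaf: 4 mm thick (hinge line in its mid-plane), 190 mm along the spine, from 8 to 133 mm from the hinge line, 90 g. Axes: x along the spine, y from this edge to the hinge, z normal to the leaf.
- tin: Red food tin standing on the counter, 75 mm across, 78 mm high; origin at the centre of its underside. Bystander beyond the folder's +x end.
- jar: Amber jar with a yellow lid, 60 mm across, 100 mm high; origin at the centre of its underside. Bystander beyond the folder's +x end.
- calculator: Black pocket calculator lying flat, 125 x 75 x 21 mm; origin at the centre of its underside. Bystander beside the folder's +y cover.

How it is judged:
By the outcome, as a careful person would: the job done as asked, in the order asked, and still so for the second after the job is handed in, with the robot touching nothing.
It also fails if it takes over 40 s, if anything falls off the work surface, if the arm or the gripper's body presses on something with over 40 N, if the wrist force passes 120 N, or if a joint passes its speed limit or range.

### The arm

A 6-joint arm with a two-finger parallel gripper is mounted at the origin on the work surface. World frame = base frame: x ahead of the robot, y to its left, z up, the work surface at z = 0. Lengths are in m, angles in rad, forces in N, time in s.
With the tool pointing down it reaches from about 0.275 to 1 m from the base axis. Payload 8.4 kg.
Tool frame: the origin (TCP) lies on the centre line of the jaws, within the pads' length; the fingertips stand 17 mm ahead of it and the grasp point (between the pads) lies 2 mm behind it (bot.tcp_to_tips is the z of the fingertips in the tool frame, in m); z points along the fingers, y is the line along which they close (so a half turn about z gives the same grasp; the last joint's range is limited). The gripper opens to 85 mm and grips with 20 to 120 N. Pads are 22 mm wide; open, the fingers measure 114 mm over their backs; the gripper's body (76 mm by 85 mm) begins 54 mm behind the grasp point. The pads swing forward as they close: fully open they stand 13 mm farther back than shut.
Start: joints at [1.153, 0.353, 1.633, -0, 1.155, -0.002], TCP at [0.252, 0.572, 0.248] pointing down, gripper open.
Joint ranges: [-2.63, 2.63], [-0.92, 2.1], [0.06, 2.66], [-1.3, 4.44], [0, 2.69], [-3.02, 3.02]. Speed limits (rad/s): [2.22, 2.22, 2.79, 3.14, 3.14, 3.14].

### API

Orientations are given as a unit quaternion [x, y, z, w].
In Python, from workcell import bot, hand, kinematics, get_obs, vision, hand_in gives the robot as it stands. The module is installed in compiled form; this text tells all that it offers. Calls block until the motion is done:
- bot.reach(position, orientation): joint-space move of the TCP to a pose.
- bot.servo_line(position, ori=None, velocity=0.15): straight line of the TCP; ori=None keeps the orientation; velocity is the mean speed in m/s.
- bot.goto_joints(angles): joint-space move.
- hand.move_gripper(opening, strength=None): finger opening in m; strength is the grip in N (None keeps the last); returns when the fingers have stopped.
- bot.dwell(seconds).
- kinematics.solve_ik(position, orientation): joint angles nearest the present ones, or None.
- get_obs(): the state.
- vision.read_camera(name): name is "scene" or "top" or "wrist"; returns a dict with "frame" (384x512x3 uint8, red, green, blue), "intrinsics" (3x3 intrinsics, pixels), "view" (4x4, takes a point from world to camera coordinates). Camera axes: x right, y down, z forward; pixel columns grow to the right and rows downward; lengths in m; the calibration is good to about 2 mm. A picture is of the moment at which its call begins. There is no depth.
A pose or a line that the arm cannot do raises bot.IKError and nothing moves.
- hand_in(): hands the job in; it is judged then, once.
The state is a dict: "time_s": time; "joint_pos": joint angles; "joint_vel": joint speeds; "joint_efforts": joint torques, N m; "position": TCP position; "orientation": TCP orientation; "wrist_force": force on the tool from outside, world axes, zero at the start; "ft_torque": the same for the moment, N m; "gripper_width": finger opening in m; "grip_force": force on a finger pad.
Only numpy, scipy, OpenCV 4.12 (cv2) and the standard library are available. Lean on these libraries where they do the work, as an engineer would, in place of code of your own. Each camera call takes 0.05 s, during which the arm holds its last target. There are 200 camera calls.

## Working session

There is one attempt and no reset: what is moved stays moved. The work goes in short steps, each a Python script; the robot and the scene stay as the last script left them, time stands still between calls to the robot, and variables do not carry over. Pictures are saved under pics/ and viewed, at most 10 in all, crops included, and the job is handed in when it is done.

```bash
mkdir -p pics
python3 - <<'E'
from workcell import *
import cv2,numpy as np
np.set_printoptions(precision=4,suppress=True)
o=get_obs();print(o['time_s'],o['position'],o['orientation'])
for n in("scene","top"):
    r=vision.read_camera(n);cv2.imwrite(f'pics/{n}0.png',r['frame'][:,:,::-1]);np.savez(f'{n}0.npz',**r);print(n,r['intrinsics'].tolist(),r['view'])
E
```

```text
0.0 [0.2523 0.5713 0.2475] [ 0.2064  0.9785 -0.0007 -0.0001]
scene [[384.9438600287236, 0.0, 258.1353366550188], [0.0, 384.9438600287236, 190.78052354910037], [0.0, 0.0, 1.0]] [[-0.1109  0.9938  0.0025 -0.0155]
 [ 0.8616  0.0974 -0.4982 -0.5401]
 [-0.4954 -0.0531 -0.867   1.2423]
 [ 0.      0.      0.      1.    ]]
top [[499.7413966407316, 0.0, 263.2852040135116], [0.0, 499.7413966407316, 191.1191697960688], [0.0, 0.0, 1.0]] [[-0.0038 -0.9996  0.0269  0.0756]
 [-0.9905  0.0001 -0.1376  0.6341]
 [ 0.1375 -0.0272 -0.9901  1.1673]
 [ 0.      0.      0.      1.    ]]
```

View pics/top0.png

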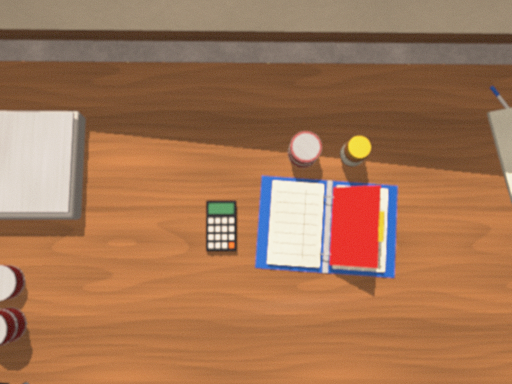

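View pics/scene0.png

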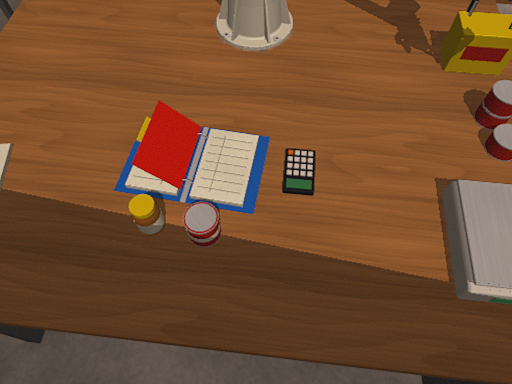

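Top view: the folder is at about (257–397, 177–277), with the spine near column 327. The raised red leaf is on the right (world -y), its tab at (381, 227), and the tin (305, 149) and jar (357, 150) stand beyond the far end. The calculator is at (221, 226). Scene view: the same layout, with the tab at (145, 130).

```bash
cat > h.py <<'E'
import cv2,numpy as np
np.set_printoptions(precision=4,suppress=True)
def ray(r,p):
    R=r['view'][:3,:3];t=r['view'][:3,3]
    d=R.T@np.linalg.inv(r['intrinsics'])@np.array([p[0],p[1],1.]);return -R.T@t,d/np.linalg.norm(d)
def onz(r,p,z):
    o,d=ray(r,p);return o+d*(z-o[2])/d[2]
def proj(r,P):
    c=r['view'][:3,:3]@P+r['view'][:3,3];u=r['intrinsics']@c;return u[:2]/u[2]
def mask(r,lo,hi,box):
    h=cv2.cvtColor(r['frame'],cv2.COLOR_RGB2HSV);m=cv2.inRange(h,lo,hi)
    k=np.zeros_like(m);x0,y0,x1,y1=box;k[y0:y1,x0:x1]=m[y0:y1,x0:x1];return k
def big(m): return max(cv2.findContours(m,cv2.RETR_EXTERNAL,cv2.CHAIN_APPROX_NONE)[0],key=cv2.contourArea)
def folder(r,box):
    m=mask(r,(105,120,60),(125,255,255),box)
    p=np.argwhere(m)[:,::-1].astype(np.float32)
    W=np.array([onz(r,q,0.004)[:2] for q in p],np.float32)
    return cv2.minAreaRect(W),cv2.boxPoints(cv2.minAreaRect(W))
E
python3 - <<'E'
from h import *
T=dict(np.load('top0.npz'));S=dict(np.load('scene0.npz'))
for n,r,b in(('top',T,(245,165,410,290)),('scene',S,(100,90,280,220))):
    rect,c=folder(r,b);print(n,rect);print(c)
yl={}
for n,r,b in(('top',T,(365,195,400,260)),('scene',S,(125,105,165,160))):
    y=mask(r,(22,150,120),(35,255,255),b);R=cv2.minAreaRect(big(y));yl[n]=cv2.boxPoints(R);print(n,'tab',R,yl[n].tolist())
    hsv=cv2.cvtColor(r['frame'],cv2.COLOR_RGB2HSV)
    rd=mask(r,(0,200,120),(6,255,255),(100,90,400,290) if n=='top' else (120,90,210,200))
    c=big(rd);print(n,'red',cv2.approxPolyDP(c,4,True)[:,0].tolist())
for n,r,b,z in(('calc',T,(200,195,242,260),.021),):
    m=mask(r,(0,0,0),(180,255,60),b);R=cv2.minAreaRect(np.array([onz(r,q,z)[:2] for q in np.argwhere(m)[:,::-1]],np.float32));print(n,R)
print('tin',onz(T,(305.5,145),.078),'jar',onz(T,(359,147),.1))
E
```

```text
top ((0.5529380440711975, -0.0845913290977478), (0.34033194184303284, 0.22767199575901031), 85.72185516357422)
[[ 0.4267 -0.2458]
 [ 0.6538 -0.2628]
 [ 0.6792  0.0766]
 [ 0.4521  0.0936]]
scene ((0.5552610754966736, -0.08303739130496979), (0.34137269854545593, 0.22825103998184204), 85.70157623291016)
[[ 0.4287 -0.2447]
 [ 0.6563 -0.2618]
 [ 0.6819  0.0786]
 [ 0.4542  0.0957]]
top tab ((380.9314880371094, 226.0287628173828), (3.8581020832061768, 28.137537002563477), 3.814074993133545) [[378.07086181640625, 239.9380645751953], [379.94256591796875, 211.8628387451172], [383.7921142578125, 212.1194610595703], [381.92041015625, 240.19468688964844]]
top red [[335, 189], [331, 263], [375, 266], [378, 187]]
scene tab ((142.89654541015625, 128.7413787841797), (5.383564472198486, 25.60475730895996), 23.198591232299805) [[135.37930297851562, 139.44827270507812], [145.46551513671875, 115.91378784179688], [150.41378784179688, 118.03448486328125], [140.32757568359375, 141.5689697265625]]
scene red [[159, 100], [132, 163], [179, 188], [200, 126]]
calc ((0.551755428314209, 0.1770826280117035), (0.11690215021371841, 0.06795667111873627), 0.22646354138851166)
tin [ 0.7405 -0.0259  0.078 ] jar [ 0.7308 -0.1492  0.1   ]
```

```bash
cat >> h.py <<'E'
from scipy.spatial.transform import Rotation as Rn
C=np.array([0.554,-0.084]);yaw=np.deg2rad(-4.29)
fx=np.array([np.cos(yaw),np.sin(yaw),0]);fy=np.array([-np.sin(yaw),np.cos(yaw),0]);ez=np.array([0,0,1.])
def W(x,y,z): return np.array([*C,0])+x*fx+y*fy+z*ez
def pose(q,alpha,rho,gap,tips,th=.011):
    "tool pose with the tip centre at radius rho, finger box 'gap' clear of the back face of the leaf at angle q"
    u=np.array([-np.cos(q),np.sin(q)]);n=np.array([np.sin(q),np.cos(q)])
    m=np.array([np.sin(alpha),np.cos(alpha)])
    off=-.002-gap-th*abs(m@n)
    P=np.array([0,.022])+rho*u+off*n
    z=np.cos(alpha)*fy-np.sin(alpha)*ez;x=np.cross(fx,z)
    return W(0,*P)-tips*z,Rn.from_matrix(np.c_[x,fx,z]).as_quat()
E
python3 - <<'E'
from h import *
from workcell import bot,kinematics
T=dict(np.load('top0.npz'));S=dict(np.load('scene0.npz'))
a,d=ray(T,(383,226.2));b,e=ray(S,(140.1,127.7))
s=np.linalg.lstsq(np.c_[d,-e],b-a,rcond=None)[0];p=a+s[0]*d;q_=b+s[1]*e
P=(p+q_)/2;v=P-W(0,0,.022);print('tab',P,'gap',np.linalg.norm(p-q_),'folder',v@fx,v@fy,v[2],'r',np.hypot(v@fy,v[2]),'q',np.arctan2(v[2],-(v@fy)))
for q in np.arange(.3,1.0,.1):
    w=W(0,-.145*np.cos(q),.022+.145*np.sin(q));print(round(q,2),proj(T,w),proj(S,w))
t=bot.tcp_to_tips;print(t)
for q,al,rho,g in[(.5,.5,.25,.02),(.6,.6,.25,.02),(.6,.6,.11,.02),(.9,.9,.11,0),(1.57,1.57,.11,0),(2.4,1.57,.11,0),(3.14,1.57,.11,0)]:
    p,o=pose(q,al,rho,g,t);print(q,p,kinematics.solve_ik(p,o))
E
```

```text
tab [ 0.5444 -0.197   0.1105] gap 0.001501297150442689 folder -0.0011612066340358747 -0.11335527594859807 0.08845694884274571 r 0.1437847362690176 q 0.6626447376593911
0.3 [388.7992 227.7152] [135.2779 138.6678]
0.4 [388.2941 227.1825] [135.7011 135.4587]
0.5 [387.1385 226.6117] [136.7432 132.3979]
0.6 [385.3236 226.0082] [138.4167 129.5269]
0.7 [382.8499 225.3783] [140.7256 126.8876]
0.8 [379.7278 224.7289] [143.665  124.5214]
0.9 [375.9784 224.0678] [147.2191 122.468 ]
0.017
0.5 [ 0.5353 -0.3334  0.121 ] [-0.8793  0.9316  1.3175  0.6688  1.7635 -0.9882]
0.6 [ 0.5361 -0.3223  0.1455] [-0.8544  0.8414  1.3723  0.6332  1.697  -0.9597]
0.6 [ 0.5448 -0.2071  0.0665] [-0.7381  0.8614  1.5727  0.7123  1.4717 -1.0301]
0.9 [ 0.5473 -0.1729  0.1134] [-0.6158  0.6301  1.7055  0.5953  1.2541 -0.8621]
1.57 [ 0.553  -0.0971  0.149 ] [-0.1769  0.3715  1.8575  0.001   0.9127 -0.1026]
2.4 [ 0.5596 -0.0095  0.1202] [-0.0201  0.409   1.8799  0.0011  0.8526  0.0541]
3.14 [0.5622 0.0257 0.0412] [0.0425 0.5345 1.9078 0.0012 0.6991 0.1164]
```

Triangulation gives q ≈ 0.66. The measured tab radius is 144 mm against 145 given, and folder x ≈ −1 mm, so it is consistent. Moving in under the leaf.

Run:
```python
from h import *
from workcell import *
t=bot.tcp_to_tips
hand.move_gripper(0.0,20)
p1,o1=pose(.66,.6,.26,.02,t);p2,_=pose(.66,.6,.11,.015,t)
bot.reach([.42,-.1,.36],pose(1.57,1.57,.11,0,t)[1])
bot.reach(p1+[0,-.03,.12],o1)
bot.servo_line(p1,o1,.15)
bot.servo_line(p2,o1,.12)
o=get_obs();print(o['time_s'],o['position'],p2,o['wrist_force'])
r=vision.read_camera('scene');f=r['frame'][60:240,80:320,::-1];cv2.imwrite('pics/s1.png',cv2.resize(f,None,fx=3,fy=3))
```

```text
6.85 [ 0.5454 -0.2025  0.0773] [ 0.5452 -0.2018  0.0769] [-0.872   0.1891 -0.0005]
```

View pics/s1.png

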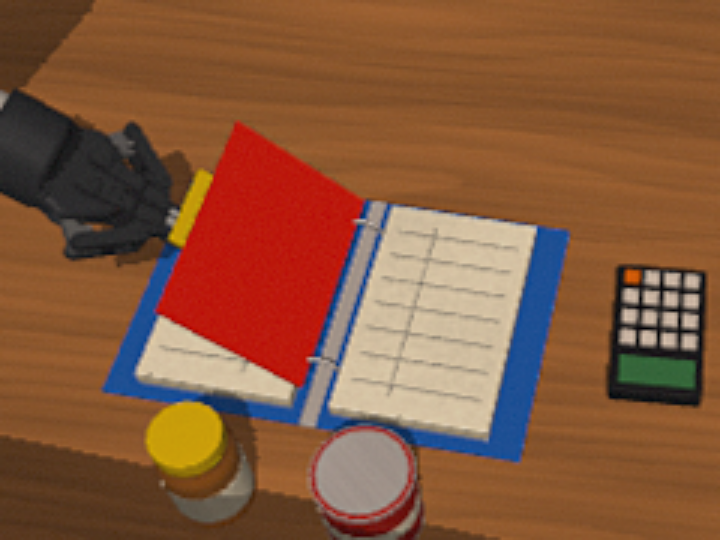

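The closed fingers are under the yellow tab (crop ~(175, 220)), clear of everything else. Next is the sweep.

Run:
```python
from h import *
from workcell import *
t=bot.tcp_to_tips
for q in np.arange(.7,2.96,.15):
    al=min(max(q-.06,.6),np.pi/2);p,o=pose(q,al,.11,0,t)
    bot.servo_line(p,o,.07)
    s=get_obs();print(round(q,2),round(s['time_s'],2),s['wrist_force'])
    if np.linalg.norm(s['wrist_force'])>15: print('stop');break
r=vision.read_camera('scene');f=r['frame'][60:240,80:320,::-1];cv2.imwrite('pics/s2.png',cv2.resize(f,None,fx=3,fy=3))
```

```text
0.7 7.33 [-0.1972  0.1495 -0.2648]
0.85 7.76 [ 0.0459 -0.929   0.1955]
1.0 8.18 [ 0.5621 -0.0851  0.6298]
1.15 8.61 [ 0.3754 -0.1764  0.4154]
1.3 9.03 [ 0.4632 -0.0428  0.4324]
1.45 9.46 [0.216  0.5185 0.9441]
1.6 9.88 [ 0.445  -0.1433 -0.4085]
1.75 10.28 [-0.3301 -1.1465  0.0618]
1.9 10.68 [ 0.2674 -0.4389  0.303 ]
2.05 11.07 [-0.578  -0.1949 -0.0202]
2.2 11.47 [ 0.2169 -0.5784 -0.4749]
2.35 11.88 [ 0.0839 -0.9024 -0.0907]
2.5 12.28 [-0.1164  0.9823 -0.3038]
2.65 12.68 [ 0.1861 -0.3288  0.2222]
2.8 13.09 [ 0.1345  0.5143 -0.216 ]
2.95 13.5 [-0.247 -0.494  0.897]
```

View pics/s2.png

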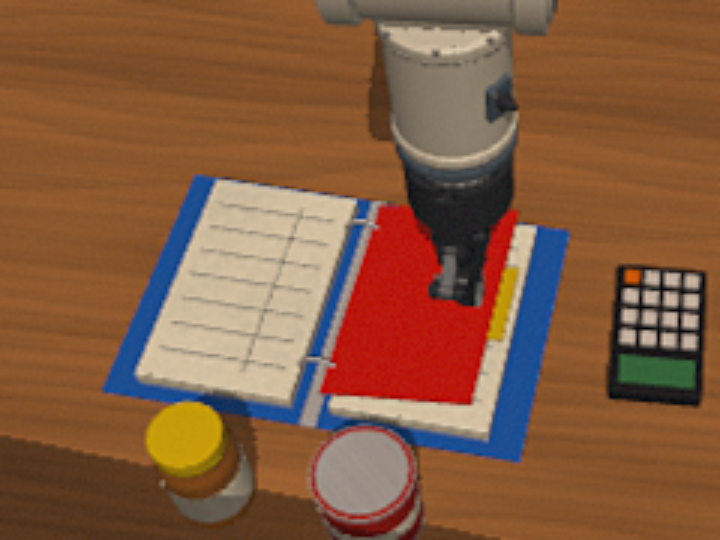

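The leaf is over the spine and nearly flat, with the fingertips on it at crop (460, 295). The folder, tin, jar and calculator haven't moved. Now I'll press down until I feel the stop.

Run:
```python
from h import *
from workcell import *
t=bot.tcp_to_tips
p,o=pose(3.1,np.pi/2,.11,0,t);bot.servo_line(p,o,.05)
F=lambda:np.mean([(bot.dwell(.02),get_obs()['wrist_force'])[1] for _ in range(6)],0)
for k in range(12):
    p=p-[0,0,.0015];bot.servo_line(p,o,.02);f=F()
    print(get_obs()['position'][2]-t,f)
    if f[2]>8: break
bot.dwell(.3)
bot.servo_line(p+[0,0,.03],o,.05);bot.servo_line(p+[0,0,.15],o,.2)
bot.reach([.35,.25,.35],o)
print(get_obs()['time_s'])
for n in('top','scene'):
    r=vision.read_camera(n);np.savez(n+'1.npz',**r);f=r['frame'][60:240,80:320] if n=='scene' else r['frame'][130:310,190:430]
    cv2.imwrite(f'pics/{n}3.png',cv2.resize(f[:,:,::-1],None,fx=3,fy=3))
    rect,c=folder(r,(245,165,410,290) if n=='top' else (100,90,280,220));print(n,rect)
```

```text
0.027658347631375445 [-0.128  -0.0913  0.2001]
0.026006616483710804 [ 0.122  -0.1104 -0.1426]
0.024478009181058615 [ 0.0496  0.0926 -0.1973]
0.02387319758936174 [-3.0659  0.2448 11.6496]
18.5667
top ((0.5527869462966919, -0.08458857238292694), (0.3404260277748108, 0.22783084213733673), 85.67469024658203)
scene ((0.5550434589385986, -0.08302104473114014), (0.34137269854545593, 0.2287961095571518), 85.70157623291016)
```

View pics/scene3.png

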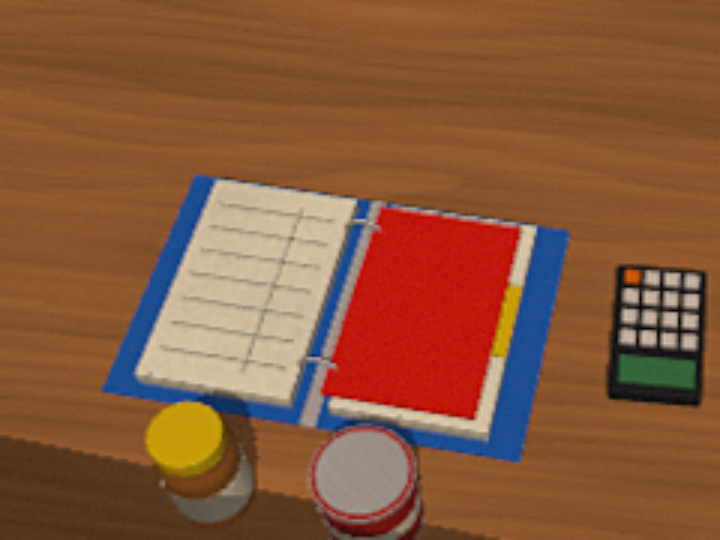

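View pics/top3.png

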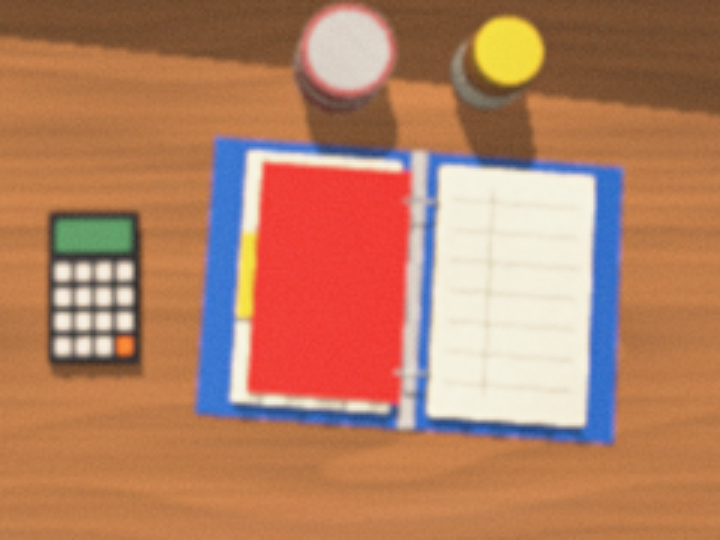

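Both views show the leaf flat on the +y side, with the tab at top crop (247, 275). Contact came at 23.9 mm, against 24 mm expected for a flat leaf. The folder moved less than 0.3 mm and the bystanders are in place.

```bash
python3 -c "
from workcell import *
print(hand_in())"
```

```text
the job is handed in; nothing more can be done
None
```

The red leaf is flipped over the spine and pressed flat on the other side (about 12 N at the stop), the folder, tin, jar and calculator have not moved, and the job was handed in at about 19 s.

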